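Open the screw pot and hold the case lid at its balance point

TASK

I want to screw a stay onto the lid of the plywood model case. Take the loose lid off the screw pot and set it down gently, knob up, flat on the bench clear of the pot; then take the bar handle of the case lid, swing that lid up slowly to the point where it just balances over its hinge, and keep hold of it there, letting it fall neither shut nor over backwards. Finish while still holding it at the balance point, and leave the pot and the other things on the bench where they stand.

Things in the scene. Friction and masses are not known exactly. Their poses are not given: they have to be found in the camera images.
- case: Plywood model case fixed to the bench: open box 180 (x) x 240 (y) x 85 mm high, walls 10 mm, shut by a hinged lid (flap). Origin: centre of its underside. x points from its front (handle side, near the robot) to its hinge side, z up. Turned up to 0.3 rad; on the left or right, the pot on the other side. The hinge line is parallel to y, 90 mm behind (+x) and 90 mm above the origin.
- flap (a joint): Case lid angle, rad: 0 shut (level), grows as the front edge swings up and back, 1.57 upright, 2.3 far stop. Free hinge, no stay or spring. Panel 185 x 240 x 10 mm, about 0.6 kg; the battens on it shift its weight, so it balances at 1.41 rad, just short of upright, leaning towards its handle side. Let go below that it drops shut, above it falls backwards. Lifting takes 2 to 4 N at the bar.
- flap_hinge (a point): Middle of the case lid's hinge line, 90 mm above the bench. Axes are the lid's: -x along the panel to its bar handle, y along the hinge line, z out of the outer face (up when shut). Two battens, 30 mm wide and standing 40 mm off the outer face, run across the panel, centred 35 and 125 mm from the hinge line.
- flap_bar (a point): Middle of the case lid's handle: a round steel bar 12 mm thick, parallel to the hinge line and 225 mm from it, in the panel's plane, 45 mm out from the free edge (39 mm clear), 98 mm clear between its end arms. Shut, it is 90 mm above the bench and 45 mm ahead of the box's front. Axes as flap_hinge. The bar can turn between the fingers as the lid swings.
- pot_rim (a point): Centre of the mouth of the screw pot, 60 mm above the bench: a loose round grey plastic pot of 0.3 kg, 90 mm across the rim, 84 mm across the foot, wall 3 mm, with brass screws in it. z is up.
- potlid_center (a point): Centre (20 mm above its underside) of the pot's loose white plastic lid, about 60 g, 40 mm high. From below: a plug 76 mm across, 6 mm high, loose inside the pot's mouth; a disc 94 mm across, 6 mm high, that rests on the rim; a plain cylindrical knob 20 mm across, 28 mm high, from 8 mm below this point to 20 mm above it. z is along the knob, up.
- potlid: The same lid; origin at the centre of its underside.
- pot: The same screw pot; origin at the centre of its underside.
- brushcup: Bystander: white cup 72 mm across, 90 mm high, with brushes standing up to 190 mm high. Origin at the centre of its underside.
- paintbottle: Bystander: small bottle 38 mm across, 75 mm high. Origin at the centre of its underside.
- terrain: Bystander: white terrain block on a dark base 100 x 140 mm, about 60 mm high. Origin at the centre of its underside.
Not all that is in view belongs to the job. Of the things shaped like the pot, the grey one is meant.

How it is judged:
By the outcome, as a careful person would: the job done as asked, in the order asked, and still so for the second after the job is handed in, while the arm keeps its last pose, push and grip.
It also fails if it takes over 64 s, if anything falls off the work surface, if the arm or the gripper's body presses on something with over 40 N, if the wrist force passes 120 N, or if a joint passes its speed limit or range.

ROBOT

A 6-joint arm with a two-finger parallel gripper is mounted at the origin on the work surface. World frame = base frame: x ahead of the robot, y to its left, z up, the work surface at z = 0. Lengths are in m, angles in rad, forces in N, time in s.
With the tool pointing down it reaches from about 0.275 to 0.875 m from the base axis. Payload 12.5 kg.
Tool frame: the origin (TCP) lies on the centre line of the jaws, within the pads' length; the fingertips stand r.finger_overhang ahead of it and the grasp point (between the pads) lies 3 mm ahead of it (r.finger_overhang is the distance from the TCP to the fingertips, in m); z points along the fingers, y is the line along which they close (so a half turn about z gives the same grasp; the last joint's range is limited). The gripper opens to 85 mm and grips with 20 to 120 N. Pads are 22 mm wide; open, the fingers measure 114 mm over their backs; the gripper's body (76 mm by 85 mm) begins 54 mm behind the grasp point. The pads swing forward as they close: fully open they stand 13 mm farther back than shut.
Start: joints at [-1.418, 0.351, 1.652, -0, 1.139, -0.085], TCP at [0.13, -0.535, 0.253] pointing down, gripper open.
Joint ranges: [-2.75, 2.75], [-0.79, 2.1], [0.01, 2.65], [-1.57, 4.71], [0.07, 3.14], [-2.87, 2.87]. Speed limits (rad/s): [2.22, 2.22, 2.79, 3.14, 3.14, 3.14].

INTERFACE

Orientations are given as a unit quaternion [x, y, z, w].
In Python, from cell import r, optics gives the robot as it stands. The module is installed in compiled form; this text tells all that it offers. Calls block until the motion is done:
- r.move_to(position, orientation): joint-space move of the TCP to a pose.
- r.move_linear(position, rot=None, vel=0.15): straight line of the TCP; rot=None keeps the orientation; vel is the mean speed in m/s.
- r.set_joints(angles): joint-space move.
- r.set_gripper(opening, squeeze=None): opening from 0.0 (shut) to 1.0 (fully open); squeeze is the grip in N (None keeps the last); returns when the fingers have stopped.
- r.sleep(seconds).
- r.inverse_kinematics(position, orientation): joint angles nearest the present ones, or None.
- optics.get_image(name): name is "scene" or "top" or "wrist"; returns a dict with "pixels" (384x512x3 uint8, red, green, blue), "depth" (384x512 float32, m along the optical axis (not along the pixel's ray), 0 where there is no reading), "fx", "fy", "cx", "cy" (pixels), "camera_from_world" (4x4, takes a point from world to camera coordinates); the wrist camera has in their place "mount" (4x4, takes a point from camera to tool coordinates, whose origin is the TCP and whose axes are the flange's). Camera axes: x right, y down, z forward; pixel columns grow to the right and rows downward; lengths in m; the calibration is good to about 2 mm. A picture is of the moment at which its call begins: read the wrist's pose just before it.
A pose or a line that the arm cannot do raises r.PlanningError and nothing moves.
- r.hand_in(): hands the job in; it is judged then, once.
Readings, each from a call of its own:
- r.current_t(): time.
- r.current_q(): joint angles.
- r.current_qvel(): joint speeds.
- r.current_effort(): joint torques, N m.
- r.current_tool_pos(): TCP position.
- r.current_ee_rot(): TCP orientation.
- r.current_contact_force(): force on the tool from outside, world axes, zero at the start.
- r.current_torque(): the same for the moment, N m.
- r.current_opening(): opening from 0.0 (shut) to 1.0 (fully open).
- r.current_finger_force(): force on a finger pad.
Only numpy, scipy, OpenCV 4.12 (cv2) and the standard library are available. Lean on these libraries where they do the work, as an engineer would, in place of code of your own. Each camera call takes 0.05 s, during which the arm holds its last target. There are 200 camera calls.

## Working session

There is one attempt and no reset: what is moved stays moved. The work goes in short steps, each a Python script; the robot and the scene stay as the last script left them, time stands still between calls to the robot, and variables do not carry over. Pictures are saved under pics/ and viewed, at most 10 in all, crops included, and the job is handed in when it is done.

```bash
mkdir -p pics
cat > h.py <<'E'
import numpy as np, cv2
from scipy.spatial.transform import Rotation as R
from cell import r, optics
def snap(name,fn=None):
    p=np.array(r.current_tool_pos());q=np.array(r.current_ee_rot())
    d=optics.get_image(name)
    if name=="wrist":
        T=np.eye(4);T[:3,:3]=R.from_quat(q).as_matrix();T[:3,3]=p
        d["W"]=T@np.array(d["mount"])
    else: d["W"]=np.linalg.inv(np.array(d["camera_from_world"]))
    v,u=np.mgrid[0:384,0:512]; z=d["depth"]
    c=np.stack([(u-d["cx"])/d["fx"]*z,(v-d["cy"])/d["fy"]*z,z],-1)
    d["P"]=c@d["W"][:3,:3].T+d["W"][:3,3]; d["P"][z==0]=np.nan
    if fn: cv2.imwrite("pics/"+fn,d["pixels"][:,:,::-1])
    return d
E
python3 - <<'E'
from h import *
a=snap("top");b=snap("scene")
np.savez("s.npz",tp=a["P"],ti=a["pixels"],sp=b["P"],si=b["pixels"])
cv2.imwrite("pics/a.png",np.vstack([a["pixels"],b["pixels"]])[:,:,::-1])
cv2.imwrite("pics/top.png",cv2.resize(a["pixels"],(800,600))[:,:,::-1])
cv2.imwrite("pics/scene.png",cv2.resize(b["pixels"],(800,600))[:,:,::-1])
print(r.finger_overhang,r.current_t(),r.current_ee_rot(),a["W"].round(3))
E
```

```text
0.022 0.1 [ 9.92936494e-01  1.18645867e-01 -3.66495778e-05 -5.25897234e-04] [[-0.029 -0.985  0.17   0.357]
 [-0.999  0.032  0.014 -0.002]
 [-0.02  -0.169 -0.985  1.38 ]
 [ 0.     0.     0.     1.   ]]
```

View pics/top.png

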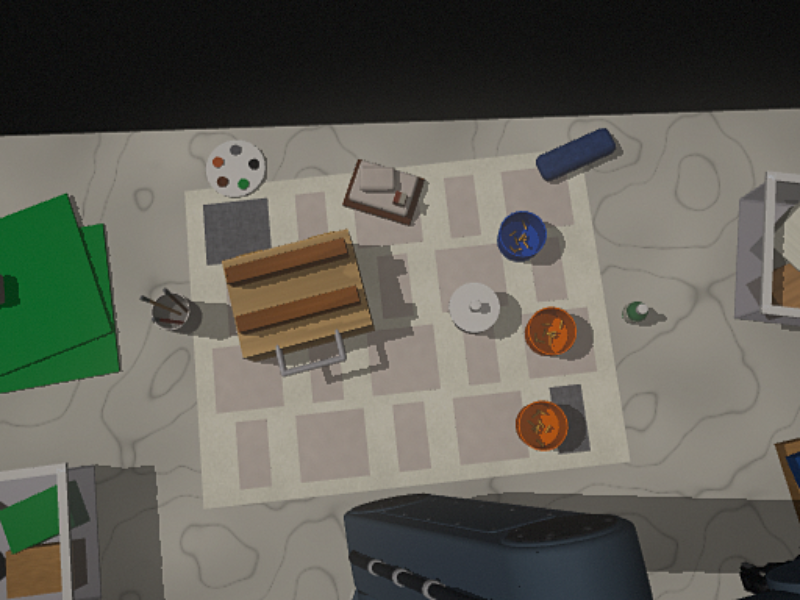

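View pics/scene.png

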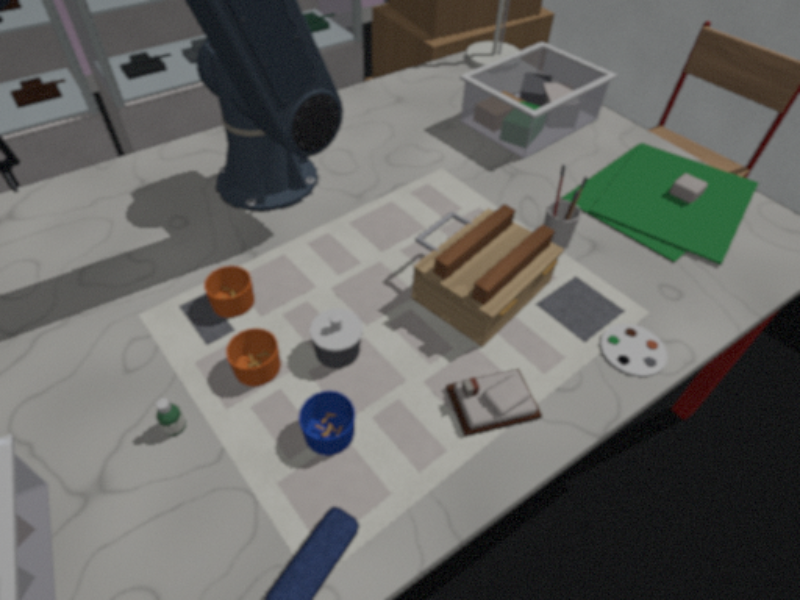

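The top view has four pot-like things: the white-lidded pot at (474,307), blue at (521,236), and orange at (551,332) and (542,425). Only the lidded one has a grey body, seen at (335,345) in the scene view. The case is on the left and its bar runs from (282,372) to (343,357).

Run:
```python
from h import *
s=np.load("s.npz");P=s["tp"];I=s["ti"]
def show(n,u,v,k=1):
    u,v=int(u*.64),int(v*.64); print(n,np.nanmedian(P[v-k:v+k+1,u-k:u+k+1].reshape(-1,3),0).round(4))
for n,u,v in [("knob",477,303),("disc",460,312),("barL",284,373),("barM",312,366),("barR",340,360),("panel fl",247,350),("panel fr",367,322),("bl",226,262),("br",346,234),("blue",521,240),("or1",551,332),("or2",542,425),("brush",172,315),("terr",385,190),("bench",430,380)]: show(n,u,v)
# disc
v,u=np.mgrid[0:384,0:512]
m=(abs(u-303)<28)&(abs(v-196)<28)&(P[...,2]>.062)
X=P[m]; print(len(X),X[:,2].min(),X[:,2].max())
d=X[(X[:,2]<.08)]; print("disc", cv2.minEnclosingCircle(d[:,:2].astype(np.float32)),np.median(d[:,2]))
k=X[X[:,2]>.088]; print("knob",k.mean(0),len(k))
# bar points
m=(u>170)&(u<228)&(v>212)&(v<245)&(P[...,2]>.05)&(P[...,0]<.55)
X=P[m];print(len(X));print(X[np.argsort(X[:,1])][::8].round(3))
# battens
m=(u>135)&(u<245)&(v>140)&(v<235)&(P[...,2]>.12)
X=P[m];print(len(X),cv2.minAreaRect(X[:,:2].astype(np.float32)),np.median(X[:,2]))
c=I[150:240,130:350];cv2.imwrite("pics/c.png",cv2.resize(c,None,fx=3.5,fy=3.5,interpolation=2)[:,:,::-1])
```

```text
knob [ 0.5572 -0.1229  0.0952]
disc [ 0.5452 -0.0931  0.0666]
barL [0.4411 0.2293 0.0952]
barM [0.4506 0.1783 0.0954]
barR [0.4602 0.1279 0.0947]
panel fl [0.4822 0.2939 0.0955]
panel fr [0.5265 0.0787 0.0957]
bl [0.6473 0.3349 0.0966]
br [0.6931 0.1126 0.0958]
blue [ 0.6902 -0.2217  0.0146]
or1 [ 0.5074 -0.2665  0.0191]
or2 [ 0.3329 -0.2399  0.0081]
brush [0.5654 0.4607 0.0052]
terr [0.7914 0.0401 0.0442]
bench [ 4.24e-01 -3.54e-02 -4.00e-04]
788 0.06203843824997124 0.10070103889985926
disc ((0.5521429777145386, -0.11967058479785919), 0.0470423623919487) 0.06689328129441541
knob [ 0.55149921 -0.11991441  0.09425056] 38
693
[[0.512 0.111 0.054]
 [0.511 0.118 0.066]
 [0.483 0.12  0.088]
 [0.477 0.122 0.095]
 [0.463 0.122 0.093]
 [0.497 0.124 0.096]
 [0.506 0.125 0.091]
 [0.496 0.126 0.102]
 [0.474 0.127 0.097]
 [0.463 0.128 0.094]
 [0.485 0.13  0.098]
 [0.46  0.131 0.095]
 [0.494 0.133 0.093]
 [0.457 0.136 0.098]
 [0.463 0.139 0.097]
 [0.461 0.142 0.096]
 [0.463 0.144 0.096]
 [0.507 0.148 0.089]
 [0.506 0.15  0.094]
 [0.503 0.152 0.096]
 [0.509 0.155 0.098]
 [0.502 0.157 0.082]
 [0.45
[... 792 characters left out ...]
 [0.5   0.226 0.096]
 [0.486 0.226 0.061]
 [0.457 0.228 0.1  ]
 [0.489 0.229 0.096]
 [0.452 0.229 0.094]
 [0.485 0.231 0.1  ]
 [0.463 0.231 0.096]
 [0.458 0.232 0.095]
 [0.436 0.232 0.092]
 [0.505 0.234 0.099]
 [0.494 0.234 0.096]
 [0.472 0.234 0.095]
 [0.46  0.236 0.099]
 [0.497 0.237 0.097]
 [0.455 0.238 0.094]
 [0.511 0.24  0.097]
 [0.495 0.24  0.094]
 [0.495 0.243 0.097]
 [0.502 0.244 0.104]
 [0.487 0.246 0.092]
 [0.512 0.248 0.097]
 [0.481 0.249 0.091]
 [0.509 0.251 0.096]
 [0.509 0.254 0.098]
 [0.495 0.255 0.094]
 [0.489 0.257 0.096]
 [0.495 0.257 0.093]]
1847 ((0.5928367376327515, 0.20693787932395935), (0.12197224795818329, 0.21977104246616364), 12.976635932922363) 0.13534501821178435
```

View pics/c.png

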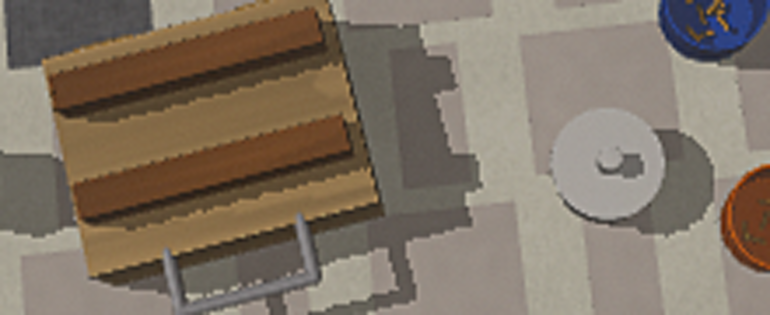

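The crop confirms the target: the only white-lidded pot is at crop (610,160), with grey body, knob on top and clear space to its left. Next I go above it and take a wrist look.

```bash
cat >> h.py <<'E'
def down(psi,flip=False):
    c,s=np.cos(psi),np.sin(psi); k=-1 if flip else 1
    return R.from_matrix(np.array([[-s*k,c*k,0],[c*k,s*k,0],[0,0,-1]]).T).as_quat()
E
python3 - <<'E'
from h import *
def ik(n,p,q):
    j=r.inverse_kinematics(p,q); print(n,None if j is None else np.round(j,2))
h=np.array([.451+.22,.178+.045])
for f in (0,1):
    q=down(.2,f)
    ik("bar",[.451,.178,.093],q); ik("end",[.635,.216,.315],q); ik("knob",[.552,-.12,.2],q)
q=np.array(r.current_ee_rot())
a=r.inverse_kinematics([.552,-.12,.25],down(.2,0)); b=r.inverse_kinematics([.552,-.12,.25],down(.2,1))
q=down(.2,0 if b is None or (a is not None and abs(a[5])<abs(b[5])) else 1)
r.move_to([.552,-.12,.25],q); r.set_gripper(.55,30)
d=snap("wrist","w1.png");P=d["P"]
near=np.hypot(P[...,0]-.552,P[...,1]+.12)
k=P[(near<.03)&(P[...,2]>.086)&(P[...,2]<.105)]
e=P[(near<.06)&(P[...,2]>.058)&(P[...,2]<.075)]
print(len(k),k.mean(0),cv2.minEnclosingCircle(k[:,:2].astype(np.float32)),"disc",cv2.minEnclosingCircle(e[:,:2].astype(np.float32)),np.median(e[:,2]))
print(r.current_t(),r.current_tool_pos(),r.current_opening(),r.current_contact_force())
E
```

```text
bar [ 0.28  0.48  1.94 -0.    0.72  0.08]
end [ 0.26  0.53  1.23 -0.    1.38  0.06]
knob [-0.3   0.44  1.67 -0.    1.04 -0.5 ]
bar None
end None
knob [-0.3   0.44  1.67 -0.    1.04  2.65]
313 [ 0.55351237 -0.1194376   0.09439454] ((0.5536260604858398, -0.12039591372013092), 0.010040084831416607) disc ((0.5537745356559753, -0.12043614685535431), 0.047027405351400375) 0.06696449417235517
2.7417 [ 0.55198183 -0.12004871  0.24997625] 0.5512452398564093 [ 0.59010318 -0.50149981  0.47287232]
```

View pics/w1.png

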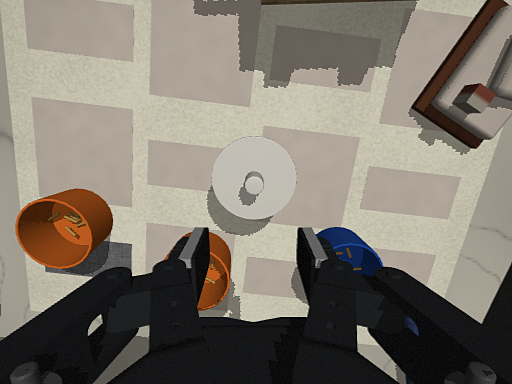

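The wrist view shows the lid at (254,178) with its knob at (254,185), which puts its centre at (0.5537, -0.1203). The jaws are clear of the neighbouring pots.

Run:
```python
from h import *
x,y=.5537,-.1203
r.move_linear([x,y,.13],vel=.15); r.move_linear([x,y,.096],vel=.06)
print(r.current_contact_force()); r.set_gripper(0,25)
print(r.current_opening(),r.current_finger_force())
r.move_linear([x,y,.15],vel=.06)
print(r.current_opening(),r.current_finger_force(),r.current_contact_force())
r.move_linear([.41,-.05,.12],vel=.15)
d=snap("top"); P=d["P"]
c=P[(np.hypot(P[...,0]-x,P[...,1]-y)<.06)&(P[...,2]>.045)]
print("pot rim",len(c),cv2.minEnclosingCircle(c[:,:2].astype(np.float32)) if len(c) else 0)
cv2.imwrite("pics/t2.png",cv2.resize(d["pixels"],(800,600))[:,:,::-1])
r.move_linear([.41,-.05,.052],vel=.1)
f0=np.array(r.current_contact_force());z=.052
while z>.036:
    z-=.0015; r.move_linear([.41,-.05,z],vel=.03); f=np.array(r.current_contact_force())-f0
    if f[2]>1.5: break
print("touch",z,f,r.current_opening(),r.current_t())
```

```text
[-0.05076864 -0.04353891  0.2196671 ]
0.22494968438042084 24.357332289218903
0.22136390502069433 24.429653584957123 [-0.61377693  0.15759686 -0.48569201]
pot rim 154 ((0.551738440990448, -0.12158676236867905), 0.04518475756049156)
touch 0.04149999999999999 [-3.52120832  0.2102382   8.92847288] 0.2219026290551208 9.675
```

View pics/t2.png

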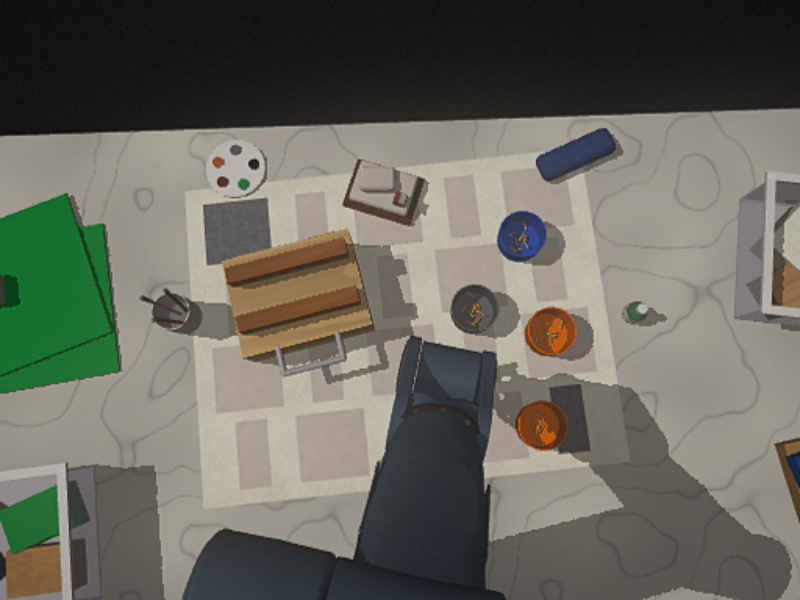

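The lid is off, the grey pot still stands at (474,310), and the lid is touching the bench. I'll release it and look at the bar from close by.

Run:
```python
from h import *
r.set_gripper(.55,30); print(r.current_contact_force())
r.move_linear([.41,-.05,.14],vel=.15)
d=snap("wrist");P=d["P"]
k=P[(np.hypot(P[...,0]-.41,P[...,1]+.05)<.08)&(P[...,2]>.006)&(P[...,2]<.1)&np.isfinite(P[...,2])]
e=k[k[:,2]<.02]; print("lid",cv2.minEnclosingCircle(e[:,:2].astype(np.float32)),np.median(e[:,2]),[np.median(e[e[:,0]<.40,2]),np.median(e[e[:,0]>.42,2])])
r.move_to([.43,.174,.27],down(.2))
d=snap("wrist","w3.png");P=d["P"];np.savez("w3.npz",P=P,I=d["pixels"])
y=np.array([-np.sin(.2),np.cos(.2)]);x=np.array([np.cos(.2),np.sin(.2)])
Q=P[...,:2]-[.451,.178]; s=Q@x;t=Q@y;z=P[...,2]
m=(abs(s)<.018)&(abs(t)<.04)&(z>.08)&(z<.11)
A=np.c_[t[m],np.ones(m.sum())];b=np.linalg.lstsq(A,s[m],rcond=None)[0]
print("bar",m.sum(),"ds/dt,off",b,"z",np.percentile(z[m],[50,95]),"s",np.percentile(s[m],[1,99]))
m=(abs(s)<.03)&(abs(t)<.08)&(z>.08)&(z<.11);print("t range",np.percentile(t[m],[1,99]))
m=(abs(s-.1)<.0225)&(z>.12)&(z<.15);print("batten s",np.percentile(s[z>.12][abs(s[z>.12]-.1)<.03],[1,99]),"t",np.nanpercentile(t[m],[1,99]))
for tt in (-.08,-.04,0,.04,.08):
    w=(abs(t-tt)<.008)&(z>.085)&(z<.102)&(s>.025)&(s<.1)
    w2=(abs(t-tt)<.008)&(z>.125)&(z<.15)&(s>.06)&(s<.14)
    print(tt,np.percentile(s[w],1),np.percentile(s[w2],[1,99]))
print(r.current_t())
```

```text
[-1.25534559  0.17010766 -1.48253344]
lid ((0.410553514957428, -0.04979456216096878), 0.04696093499660492) 0.012808780382979487 [np.float64(0.012773053554403196), np.float64(0.012821376406205356)]
bar 783 ds/dt,off [-0.02787427  0.00047875] z [0.095975   0.09764166] s [-0.00530255  0.00644832]
t range [-0.06198973  0.05708073]
batten s [0.08339928 0.11525907] t [-0.08487055  0.10686339]
-0.08 0.06730633970958226 [0.08778692 0.11671982]
-0.04 0.0470764381839776 [0.08670497 0.11580895]
0 0.045973421045043636 [0.08563764 0.11524655]
0.04 0.02874442479337839 [0.0845893  0.11407606]
0.08 0.043712326088908265 [0.0834592  0.11302279]
11.9833
```

View pics/w3.png

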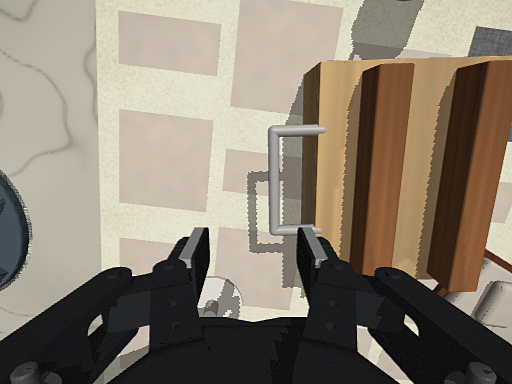

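The wrist view shows the bar from (274,130) to (274,232), parallel to the battens, which gives a yaw of about 0.227 with the bar middle at (0.4515, 0.178). The pot lid lies flat and level on the bench. I'll grip the bar and swing it a little first.

```bash
cat >> h.py <<'E'
psi=.227; U=np.array([np.cos(psi),np.sin(psi),0]); B=np.array([.4515,.178,.093])
def bar(th): return B+.225*(1-np.cos(th))*U+np.array([0,0,.225*np.sin(th)])
E
python3 - <<'E'
from h import *
r.set_gripper(.42,40)
r.move_to(B+[0,0,.07],down(psi)); r.move_linear(B,vel=.07)
f0=np.array(r.current_contact_force());print(f0)
r.set_gripper(0,40); print(r.current_opening(),r.current_finger_force(),np.array(r.current_contact_force()).round(2),r.current_t())
for th in np.arange(.07,.36,.07):
    r.move_linear(bar(th),vel=.035); f=np.array(r.current_contact_force())-f0
    print(round(th,2),"along",(f@U).round(2),"z",f[2].round(2),r.current_opening())
d=snap("top");cv2.imwrite("pics/t4.png",cv2.resize(d["pixels"][120:300,100:350],None,fx=3,fy=3)[:,:,::-1]);print(r.current_t())
E
```

```text
[ 0.07757782 -0.15842522 -0.96116105]
0.1241332227895063 38.9589124917984 [-2.46 -1.14  5.78] 14.2583
0.07 along -0.42 z -2.11 0.12794612654446086
0.14 along -1.81 z -1.84 0.12319504526711869
0.21 along -5.85 z -0.71 0.12496030537586128
0.28 along -7.84 z 0.13 0.12339055597756102
0.35 along -8.46 z 1.59 0.11874852782016612
17.3083
```

View pics/t4.png

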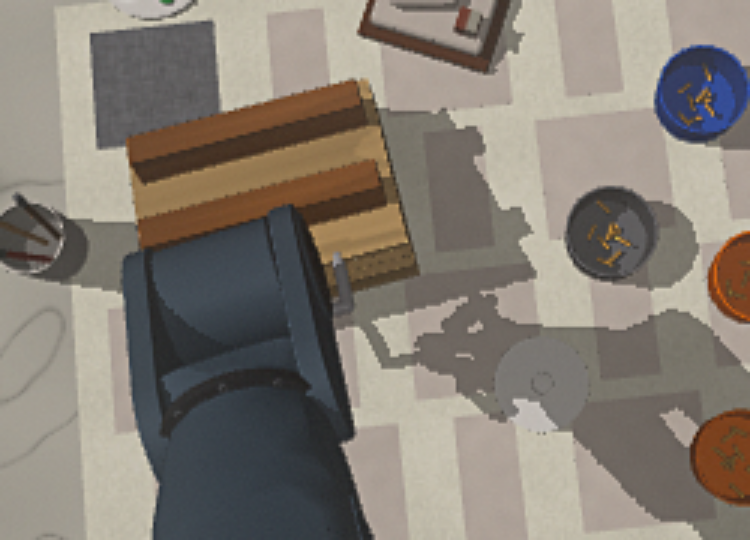

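The case lid is rising with the bar in the grip, and the grey pot and the set-down lid are undisturbed. I'll continue the swing.

Run:
```python
from h import *
f0=np.array([.08,-.16,-.96])
for th in np.r_[np.arange(.43,1.3,.08),1.3]:
    r.move_linear(bar(th),vel=.035); f=np.array(r.current_contact_force())-f0
    u,z=f@U,f[2]
    print(round(th,2),"rad out",(-u*np.cos(th)+z*np.sin(th)).round(2),"tan",(u*np.sin(th)+z*np.cos(th)).round(2),round(r.current_opening(),3),r.current_finger_force())
    if np.linalg.norm(f)>35: break
d=snap("scene");np.savez("s5.npz",P=d["P"],I=d["pixels"])
cv2.imwrite("pics/s5.png",cv2.resize(d["pixels"][60:260,200:440],None,fx=3,fy=3)[:,:,::-1]);print(r.current_t())
```

```text
0.43 rad out 11.0 tan -2.56 0.124 39.00487303733826
0.51 rad out 15.82 tan -2.53 0.121 39.065521359443665
0.59 rad out 19.62 tan -2.02 0.121 39.209983348846436
0.67 rad out 26.02 tan -1.62 0.12 39.45112735033035
0.75 rad out 33.17 tan -1.4 0.119 39.786781668663025
0.83 rad out 33.23 tan -1.97 0.124 40.67132592201233
0.91 rad out 29.45 tan -2.12 0.119 40.89365601539612
0.99 rad out 21.59 tan -0.49 0.122 41.054767370224
1.07 rad out 16.57 tan -0.77 0.123 41.017913818359375
1.15 rad out 10.18 tan -1.21 0.122 41.06925129890442
1.23 rad out 9.87 tan -0.98 0.12 41.16159796714783
1.3 rad out 8.02 tan -0.91 0.123 41.59488558769226
25.2917
```

View pics/s5.png

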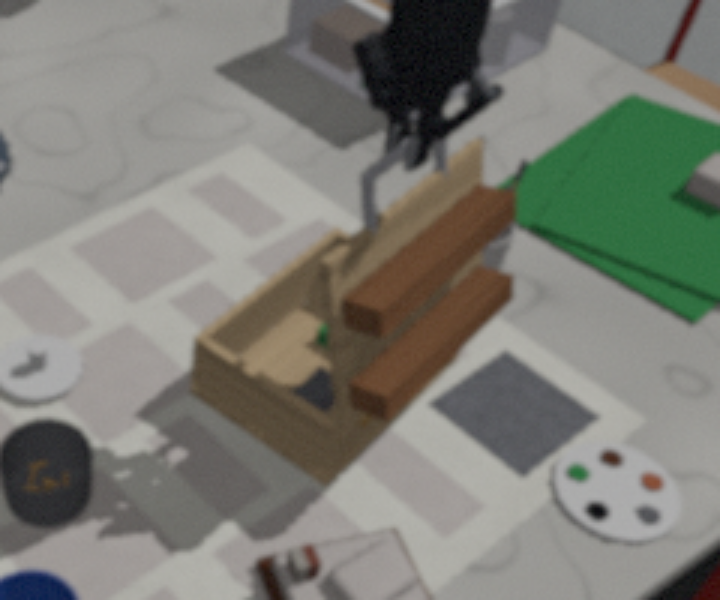

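The lid stands nearly upright, held by its bar at crop (415,150). I'll measure its actual angle from the depth of the panel and battens.

```bash
cat > ang.py <<'E'
from h import *
def angle(d):
    P=d["P"];I=d["I"].astype(int)
    Q=P-(B+.225*U-[0,0,.003]); s=Q@U; t=Q@np.array([-U[1],U[0],0]); z=Q[...,2]
    base=np.isfinite(z)&(abs(t)<.11)
    best=None
    for th in np.arange(1.1,1.7,.005):
        n=s*np.sin(th)+z*np.cos(th); l=-s*np.cos(th)+z*np.sin(th)
        a=base&(l>.022)&(l<.175)&(abs(n-.03)<.035)
        # variance of two levels: 45 (battens) and 5
        bt=a&((abs(l-.035)<.012)|(abs(l-.125)<.012))&(n>.03)
        pa=a&(abs(l-.158)<.014)&(n<.02)
        sc=sum(np.count_nonzero(abs(n[m]-h)<.0025) for m,h in((bt,.045),(pa,.005)))
        if bt.sum()>50:
            g=np.polyfit(l[bt],n[bt],1); 
            o=(sc,round(th,3),bt.sum(),pa.sum(),"fit",round(th-np.arctan(g[0]),4),"h",np.median(n[bt]).round(4),np.median(n[pa]).round(4))
            if best is None or sc>best[0]: best=o
    return best
if __name__=="__main__":
    d=snap("scene");print(angle({"P":d["P"],"I":d["pixels"]}),r.current_tool_pos(),bar(1.3))
E
python3 - <<'E'
from ang import *
a=np.load("s5.npz");print(angle(a),np.array(r.current_tool_pos())-bar(1.3))
E
```

```text
(np.int64(1069), np.float64(1.295), np.int64(666), np.int64(432), 'fit', np.float64(1.2863), 'h', np.float64(0.0445), np.float64(0.0051)) [0.0008258  0.00013363 0.00151427]
  return _methods._mean(a, axis=axis, dtype=dtype,
  ret = ret.dtype.type(ret / rcount)
```

```bash
python3 -W ignore - <<'E'
from ang import *
f0=np.array([.08,-.16,-.96])
for th in (1.355,1.413):
    r.move_linear(bar(th),vel=.025)
r.sleep(.5)
for i in range(3):
    d=snap("scene");print(angle({"P":d["P"],"I":d["pixels"]}))
f=np.array(r.current_contact_force())-f0;print("along",f@U,"z",f[2],r.current_opening(),r.current_finger_force(),r.current_t(),np.array(r.current_tool_pos())-bar(1.413))
P=d["P"];t=snap("top","t6.png")["P"]
c=t[(np.hypot(t[...,0]-.5537,t[...,1]+.1203)<.06)&(t[...,2]>.045)];print(cv2.minEnclosingCircle(c[:,:2].astype(np.float32)) if len(c) else 0)
E
```

```text
(np.int64(923), np.float64(1.405), np.int64(575), np.int64(384), 'fit', np.float64(1.3969), 'h', np.float64(0.0448), np.float64(0.0056))
(np.int64(921), np.float64(1.405), np.int64(576), np.int64(383), 'fit', np.float64(1.395), 'h', np.float64(0.0447), np.float64(0.0056))
(np.int64(925), np.float64(1.405), np.int64(590), np.int64(380), 'fit', np.float64(1.3987), 'h', np.float64(0.0448), np.float64(0.0055))
along -2.414721939830594 z 6.373444110008844 0.12472926642307745 42.057591676712036 27.2583 [6.04882474e-04 7.79256367e-06 8.26549828e-04]
((0.5519300103187561, -0.12262961268424988), 0.04524616524577141)
```

All three estimates agree to about 0.01 rad: 1.413 from the arm pose, and 1.405 and 1.397 from the camera. I'll nudge it up by 0.005 and hand in.

```bash
python3 -W ignore - <<'E'
from ang import *
r.move_linear(bar(1.418),vel=.02); r.sleep(.8)
d=snap("scene");print(angle({"P":d["P"],"I":d["pixels"]}),r.current_contact_force(),r.current_opening(),r.current_t())
print(r.hand_in())
E
```

```text
(np.int64(918), np.float64(1.41), np.int64(577), np.int64(385), 'fit', np.float64(1.3992), 'h', np.float64(0.0447), np.float64(0.0056)) [-1.54349455 -0.24102706  6.20975311] 0.12008028198600887 28.4083
the job is handed in; nothing more can be done
None
```

I handed the job in at 28.4 s: the pot lid lies knob up and flat on the bench, clear of the pot, and the case lid is held by its bar at about 1.41 rad (camera and arm pose agree to about 0.02 rad), with the pot where it stood and nothing else touched.

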